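Locate a filter carrier plate on three points and set the magnifier over it

TASK

Put the carrier plate with the blue filter cassette on the grey locating fixture, keeping it level, and push it gently but firmly home: hold its long edge pressed on both brass dowels together for a moment, and bring its short end up to the red end stop. Let go of it so that it stays there, and then swing the magnifier by its yellow handle until the lens is centred over the blue cassette, and let go. Leave everything else on the table where it is.

Things in the scene. Friction and masses are not known exactly. Their poses are not given: they have to be found in the camera images.
- fixture: Grey painted steel base plate fixed to the table, 12 mm thick. Origin on the table, below the centre of a fully home carrier plate; the base spans x -80 to +155, y -85 to +85 mm. Its +x (roughly away from the robot) points to the dowels, -y to the end stop. A fully home plate has its origin at x = y = 0, 12 mm up, its x axis parallel to the fixture's (either way round). All else on it is fixed but lens_arm.
- dowel_left: Fixed upright brass dowel, 10 mm diameter, 16 mm tall above the base top, at fixture x = +45, y = +38 mm. Origin at its foot's centre, on the base top. Delicate: press the plate on both dowels together in a steady push of 10 to 15 N (at least 0.5 N on each at once for 0.1 s; never over 40 N).
- dowel_right: The same as dowel_left, at fixture x = +45 mm, y = -38 mm.
- end_stop: Fixed red end stop, 14 mm tall above the base top: a round nose, 12 mm diameter, with a block behind it. Origin at the foot of the nose's centre, on the base top, at fixture x = 0, y = -56 mm; the nose touches the plate's short end at y = -50 mm. Delicate: never over 40 N.
- plate_blue: Loose aluminium carrier plate 80 mm (its x) x 100 mm (its y) x 10 mm, with a blue filter cassette with a white band fixed on its centre: an upright cylinder 37 mm in diameter whose top is 42 mm above the plate's underside (grip it there from above). Together about 0.28 kg. Origin at the centre of the plate's underside, z up. Starts flat on the table to the left of the fixture.
- plate_blue_cassette (a point): Centre of the top of the blue cassette, 42 mm above the underside of plate_blue.
- plate_amber: A second carrier plate, the same but with an orange cassette; it is to be left alone. It may lie on either of the two parking places. Origin at the centre of its underside.
- lens_arm (a joint): Angle of the magnifier arm about the vertical post (16 mm thick, at fixture x = +130 mm, y = 0), rad. 0: it points to the fixture's -x, the lens over the cassette of a fully home plate. Positive: swung to the fixture's -y side (counter-clockwise from above). Range -0.6 to 1.8, no detent; 0.15 N m of friction holds it where it is left.
- lens_center (a point): Centre of the lens: clear disc in a black ring 68 mm across, 130 mm from the post's axis, 136 mm above the table (82 mm above the cassette top). The ring and the arm are 8 mm thick, 132 to 140 mm above the table.
- lens_handle (a point): Middle of the yellow handle pin, which stands upright on the lens frame: 12 mm diameter, 50 mm tall (140 to 190 mm above the table), 175 mm from the post's axis, in line with the arm, beyond the lens. This point is 165 mm above the table.
- pump_a: Black air-sampling pump, 50 x 75 mm, 129 mm tall, standing at the back of the table; to be left alone. Origin at the centre of its underside.
- pump_b: A second black air-sampling pump, same size, at the back; to be left alone. Origin at the centre of its underside.
- dish_a: Small clear round filter dish, 37 mm diameter, 22 mm tall, behind the fixture; to be left alone. Origin at the centre of its underside.
- dish_b: A second such dish, to the right of the fixture; to be left alone. Origin at the centre of its underside.
- vial: Amber jar with black cap, 34 mm diameter, 60 mm tall, at the back left; to be left alone. Origin at the centre of its underside.
- phone: Black phone lying flat, 150 x 72 x 9 mm, on the right; to be left alone. Origin at the centre of its underside.
- coupling: Small black hose coupling with brass and green ends, about 86 x 22 x 18 mm, on the right near the robot; to be left alone. Origin at the centre of its underside.
There are look-alikes about, which are no part of the job. What is shaped like the plate_blue but green, pink or turquoise is not meant.

How it is judged:
By the outcome, as a careful person would: the job done as asked, in the order asked, and still so for the second after the job is handed in, with the robot touching nothing.
It also fails if it takes over 72 s, if anything falls off the work surface, if the arm or the gripper's body presses on something with over 40 N, if the wrist force passes 120 N, or if a joint passes its speed limit or range.

ROBOT

A 6-joint arm with a two-finger parallel gripper is mounted at the origin on the work surface. World frame = base frame: x ahead of the robot, y to its left, z up, the work surface at z = 0. Lengths are in m, angles in rad, forces in N, time in s.
With the tool pointing down it reaches from about 0.4 to 0.925 m from the base axis. Payload 3.4 kg.
Tool frame: the origin (TCP) lies on the centre line of the jaws, within the pads' length; the fingertips stand 11 mm ahead of it and the grasp point (between the pads) lies 8 mm behind it; z points along the fingers, y is the line along which they close (so a half turn about z gives the same grasp; the last joint's range is limited). The gripper opens to 85 mm and grips with 20 to 120 N. Pads are 22 mm wide; open, the fingers measure 114 mm over their backs; the gripper's body (76 mm by 85 mm) begins 54 mm behind the grasp point. The pads swing forward as they close: fully open they stand 13 mm farther back than shut.
Start: joints at [1.21, 0.307, 1.506, -0, 1.328, -0.073], TCP at [0.163, 0.552, 0.242] pointing down, gripper open.
Joint ranges: [-3.12, 3.12], [-1.05, 2.28], [0.14, 2.33], [-1.42, 4.57], [0.1, 2.73], [-2.68, 2.68]. Speed limits (rad/s): [2.57, 2.57, 3.14, 3.14, 3.14, 3.14].

INTERFACE

Orientations are given as a 3x3 rotation matrix whose columns are the frame's x, y, z axes.
In Python, from workcell import get_obs, capture, close_job gives the robot as it stands. The module is installed in compiled form; this text tells all that it offers.
- The arm moves only by the tool play_rows, never from a script. Its argument "moves" is a list of rows, each an object of numbers: "claw": the finger opening in m, from 0 to 0.0854; "dx", "dy", "dz": the shift along the world's x, y, z in m; "yaw": the turn about the world's z in degrees. In form: [{"claw": .., "dx": .., "dy": .., "dz": .., "yaw": ..}, ...]. A call has 1 to 8 rows; each row shifts and turns the commanded pose from where the row before left it; what a row does not reach is not made up. A row lasts 1/8 s, in which the tool goes at most 62.5 mm and 10.7 degrees, less where a joint would pass 70% of its speed; a pose out of reach is approached as far as the arm can. A call is refused whole if a number of a shift passes 0.0625 or a number of a turn 10.7, either way. A call with a gripper value outside its range is refused whole. The fingers move at their own pace and stop on an object; "grip_force" is the grip in N (left out, the last holds). Time passes only in rows, so rows that do not move let the fingers close. It gives the time, the measured TCP pose, the force, the opening and the grip force at its end, in the units of the state.
- get_obs(): the state, without advancing time (a new reading comes with each control period).
- capture(name): name is "scene" or "side" or "wrist"; returns a dict with "img" (480x640x3 uint8, red, green, blue), "z_map" (480x640 float32, m along the optical axis (not along the pixel's ray), 0 where there is no reading), "fx", "fy", "cx", "cy" (pixels), "distortion" ([k1, k2, p1, p2, k3] as OpenCV has them; the pictures are not rectified), "rvec" (rotation vector, rad) and "tvec" (3), from world to camera coordinates, as OpenCV has them. Camera axes: x right, y down, z forward; pixel columns grow to the right and rows downward; lengths in m; the calibration is good to about 2 mm. A picture is of the moment at which its call begins.
- close_job(): hands the job in; it is judged then, once.
The state is a dict: "clock": time; "joints": joint angles; "joint_velocities": joint speeds; "joint_torque": joint torques, N m; "position": TCP position; "tcp_rot": TCP orientation; "contact_force": force on the tool from outside, world axes, zero at the start; "wrist_torque": the same for the moment, N m; "finger_gap": finger opening in m; "finger_force": force on a finger pad.
Only numpy, scipy, OpenCV 4.12 (cv2) and the standard library are available. Lean on these libraries where they do the work, as an engineer would, in place of code of your own. Each camera call takes 0.05 s, during which the arm holds its last target. There are 200 camera calls.

## Working session

There is one attempt and no reset: what is moved stays moved. The work goes in short steps, Python scripts to look and compute and a tool call to move; the robot and the scene stay as the last step left them, time stands still between calls to the robot, and variables do not carry over. Pictures are saved under pics/ and viewed, at most 10 in all, crops included, and the job is handed in when it is done.

Besides the shell and the picture viewer there is one more tool, called by a JSON object that holds its "name" and its "arguments". play_rows: Moves the arm, as the interface text tells. Its arguments: {"type":"object","properties":{"moves":{"type":"array","items":{"type":"object","properties":{"claw":{"type":"number"},"dx":{"type":"number"},"dy":{"type":"number"},"dz":{"type":"number"},"yaw":{"type":"number"}}}},"grip_force":{"type":"number"}},"required":["moves"]}

```bash
mkdir -p pics; cat > h.py <<'E'
import numpy as np, cv2
from workcell import get_obs, capture, close_job
def save(n,c): cv2.imwrite('pics/'+n+'.png', c['img'][:,:,::-1])
def K(c): return np.array([[c['fx'],0,c['cx']],[0,c['fy'],c['cy']],[0,0,1.]])
def ray(c,uv):
    R=cv2.Rodrigues(np.array(c['rvec'],float))[0]; t=np.array(c['tvec'],float).ravel()
    p=cv2.undistortPoints(np.array(uv,float).reshape(-1,1,2),K(c),np.array(c['distortion'],float)).reshape(-1,2)
    return -R.T@t, np.c_[p,np.ones(len(p))]@R
def onz(c,uv,z):
    o,d=ray(c,uv); return o+d*((z-o[2])/d[:,2])[:,None]
def cloud(c):
    v,u=np.mgrid[0:480,0:640]; o,d=ray(c,np.c_[u.ravel(),v.ravel()])
    return (o+d*c['z_map'].reshape(-1,1)).reshape(480,640,3)
def proj(c,P): return cv2.projectPoints(np.array(P,float).reshape(-1,1,3),np.array(c['rvec'],float),np.array(c['tvec'],float),K(c),np.array(c['distortion'],float))[0].reshape(-1,2)
def blobs(c,lo,hi,amin=40):
    m=cv2.inRange(cv2.cvtColor(c['img'],cv2.COLOR_RGB2HSV),lo,hi); n,l,s,ce=cv2.connectedComponentsWithStats(m)
    return [(l==i,s[i],ce[i]) for i in range(1,n) if s[i][4]>=amin]
E
python3 - <<'E'
from h import *
a=capture('scene');b=capture('side');save('scene',a);save('side',b)
for n,lo,hi in [('blue',(100,120,40),(125,255,255)),('yellow',(22,120,100),(34,255,255)),('red',(0,150,80),(6,255,255)),('brass',(15,70,80),(28,255,255))]:
  for nm,c in (('scene',a),('side',b)):
    P=cloud(c)
    for m,s,ce in blobs(c,lo,hi): 
      q=P[m&(c['z_map']>0)]
      print(n,nm,s,ce.round(1),np.median(q,0).round(3) if len(q) else '')
print(get_obs())
E
```

```text
blue scene [ 415    0   36   58 1603] [432.6  27.9] [-1.115 -1.201  0.167]
blue scene [387  19   5  29  81] [388.7  33.5] [-1.036 -1.457  0.097]
blue scene [ 186  122   66   69 2566] [216.9 157.5] [ 0.506 -0.626  0.102]
blue scene [370 353  17  16 164] [377.9 361. ] [0.606 0.267 0.041]
blue scene [ 560  363   45   39 1039] [581.9 381.7] [0.368 0.56  0.078]
blue side [276  42  10   9  70] [280.4  46.1] [0.855 0.515 0.208]
blue side [273  82  21  21 359] [283.6  92. ] [0.839 0.495 0.066]
blue side [115 142  32  26 512] [130.8 154.4] [0.349 0.544 0.078]
blue side [264 171  12  12  94] [269.6 177.2] [0.592 0.256 0.041]
blue side [ 35 229  36  21  77] [ 52.5 239.4] [0.07  0.479 0.01 ]
blue side [ 508  425   94   55 2576] [554.2 455.6] [ 0.482 -0.624  0.16 ]
blue side [613 461  26  19 213] [625.3 473.3] [ 0.533 -0.712  0.16 ]
yellow scene [274 138  53  29 940] [299.7 151.6] [ 0.148 -0.666  0.005]
yellow side [516 250  27  17 228] [529.  257.8] [ 0.81  -0.376  0.121]
yellow side [417 254   7  12  44] [420.1 259.4] [ 0.604 -0.237  0.164]
red scene [373   0   6  46 220] [375.5  22.4] [-1.037 
[... 1478 characters left out ...]
7.35114995e-02]), 'joint_velocities': array([ 0.00019486, -0.0013472 , -0.00456983, -0.00012053,  0.00152783,
        0.00088157]), 'joint_torque': array([ 1.22427366e-03, -4.58533359e+01, -2.52608496e+01,  2.02748240e-06,
        5.47826348e-03,  3.03965953e-05]), 'position': array([0.162465  , 0.55093469, 0.24145775]), 'tcp_rot': array([[-9.59160559e-01,  2.82861444e-01, -6.52975661e-04],
       [ 2.82862169e-01,  9.59158947e-01, -1.76302792e-03],
       [ 1.27614824e-04, -1.87572895e-03, -9.99998233e-01]]), 'contact_force': array([-0.08854894, -0.6033263 , -0.1265265 ]), 'wrist_torque': array([-0.01454744,  0.006231  ,  0.00625056]), 'finger_force': 0.0, 'finger_gap': 0.08567141777292059}
```

View pics/scene.png

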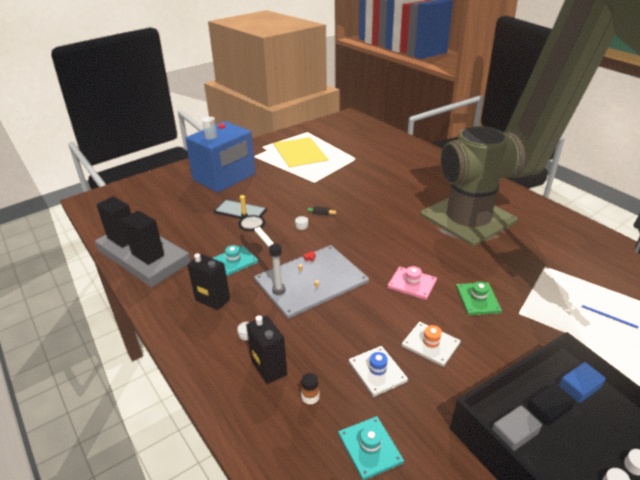

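View pics/side.png

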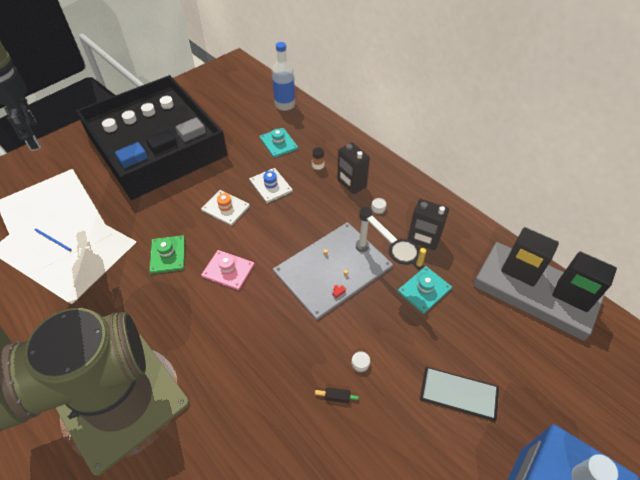

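The scene view shows the blue plate at (378,368), amber at (432,340), fixture at (312,278) with lens at (252,223) and handle at (243,203). The side view shows the blue plate at (270,183), fixture at (333,270), dowels at (325,253) and (346,273), stop at (339,291), and handle at (421,257). Next I'll measure these.

```bash
python3 - <<'E'
from h import *
from scipy import ndimage
cs={n:capture(n) for n in('scene','side')}
seed={'scene':dict(base=(330,285),plate=(362,372)),'side':dict(base=(310,275),plate=(262,190))}
for n,c in cs.items():
    img=cv2.GaussianBlur(c['img'],(3,3),0); hsv=cv2.cvtColor(img,cv2.COLOR_RGB2HSV)
    for what,z,lo,hi in (('base',.012,(0,0,60),(180,60,190)),('plate',.010,(0,0,140),(180,50,255))):
        m=cv2.inRange(hsv,lo,hi); l=cv2.connectedComponents(m)[1]; u,v=seed[n][what]
        w=(l==l[v,u]).astype(np.uint8); w=cv2.morphologyEx(w,cv2.MORPH_OPEN,np.ones((3,3)))
        cn=max(cv2.findContours(w,cv2.RETR_EXTERNAL,cv2.CHAIN_APPROX_NONE)[0],key=len).reshape(-1,2)
        P=onz(c,cn,z)[:,:2]; r=cv2.minAreaRect((P*1000).astype(np.float32))
        print(n,what,hsv[v,u],w.sum(),[np.round(x,1) for x in r])
    box={'scene':(285,245,330,295),'side':(315,240,360,300)}[n]
    for nm,lo,hi,z in (('brass',(12,90,100),(30,255,255),.028),('red',(0,150,80),(8,255,255),.026)):
        for mk,s,ce in blobs(c,lo,hi,5):
            if box[0]<ce[0]<box[2] and box[1]<ce[1]<box[3]: print(n,nm,s,ce.round(1),onz(c,ce,z/2+.006).round(4))
    for mk,s,ce in blobs(c,(100,120,40),(125,255,255)):
        if 90<s[4]<170: print(n,'blue',ce,onz(c,ce,.032).round(4))
# handle by two views
A=[];B=[]
for n,p in(('scene',(242.7,203.2)),('side',(420.9,256.5))):
    o,d=ray(cs[n],p); d=d[0]/np.linalg.norm(d[0]); M=np.eye(3)-np.outer(d,d);A.append(M);B.append(M@o); print(n,'cam',o.round(3))
print('handle',np.linalg.solve(sum(A),sum(B)).round(4))
E
```

```text
scene base [130   4 195] 258600 [array([ -121.8, -1980. ]), array([4789.1, 6517.7]), np.float64(45.0)]
scene plate [ 20   9 249] 1367 [array([602.1, 263.1]), array([106.4,  84.4]), np.float64(79.7)]
scene brass [299 265   3   6  16] [300.  267.2] [[ 0.5432 -0.0962  0.02  ]]
scene brass [315 281   4   6  18] [316.3 283.4] [[ 0.5478 -0.0203  0.02  ]]
scene red [303 251  12   9  75] [309.1 255.1] [[ 0.4949 -0.1237  0.019 ]]
scene blue [389.13821138  27.69918699] [[-1.344  -1.7768  0.032 ]]
scene blue [377.93975904 361.04216867] [[0.6001 0.2604 0.032 ]]
side base [120   4 186] 5982 [array([586.2, -58.3]), array([182.6, 347.7]), np.float64(88.3)]
side plate [ 23   9 242] 623 [array([595.5, 260.9]), array([106.8,  82.9]), np.float64(79.9)]
side brass [324 249   4   7  19] [325.2 252.1] [[ 0.5456 -0.0162  0.02  ]]
side brass [344 270   4   6  19] [345.4 272.3] [[ 0.5412 -0.0916  0.02  ]]
side red [333 286  12  11  89] [338.  290.4] [[ 0.4944 -0.1157  0.019 ]]
side blue [269.59574468 177.23404255] [[0.5982 0.265  0.032 ]]
scene cam [1.084 0.739 0.821]
side cam [ 0.073 -0.523  0.962]
handle [ 0.6098 -0.2355  0.1681]
```

{"name": "play_rows", "arguments": {"moves": [{"dx": 0.04, "dy": -0.026, "yaw": -8, "claw": 0.085}, {"dx": 0.04, "dy": -0.026, "yaw": -8}, {"dx": 0.04, "dy": -0.026, "yaw": -8}, {"dx": 0.04, "dy": -0.026, "yaw": -8}, {"dx": 0.04, "dy": -0.026, "yaw": -8}, {"dx": 0.04, "dy": -0.026, "yaw": -8}, {"dx": 0.04, "dy": -0.026, "yaw": -8}, {"dx": 0.04, "dy": -0.026, "yaw": -8}], "grip_force": 30}}

```text
$.moves[0]: bad value
```

{"name": "play_rows", "arguments": {"moves": [{"dx": 0.04, "dy": -0.026, "yaw": -8}, {"dx": 0.04, "dy": -0.026, "yaw": -8}, {"dx": 0.036, "dy": -0.028, "yaw": -4}, {}, {}]}}

```text
$.moves[0]: bad value
```

```bash
python3 - <<'E'
from h import *
w=capture('wrist');save('w1',w)
o=get_obs();print(o['clock'],o['position'],o['tcp_rot'].round(3),o['contact_force'],o['joints'])
hsv=cv2.cvtColor(cv2.GaussianBlur(w['img'],(3,3),0),cv2.COLOR_RGB2HSV)
print(proj(w,[[.599,.2625,.01]]), 'cam',ray(w,(320,240))[0])
for m,s,ce in blobs(w,(0,0,140),(180,50,255),300):
    cn=max(cv2.findContours(m.astype(np.uint8),cv2.RETR_EXTERNAL,cv2.CHAIN_APPROX_NONE)[0],key=len).reshape(-1,2)
    r=cv2.minAreaRect((onz(w,cn,.01)[:,:2]*1000).astype(np.float32)); print('white',s,ce.round(),[np.round(x,1) for x in r])
for m,s,ce in blobs(w,(100,120,40),(125,255,255),60): print('blue',s,ce.round(1),onz(w,ce,.042))
E
```

```text
0.25 [0.16258751 0.55122824 0.24186372] [[-0.959  0.283 -0.   ]
 [ 0.283  0.959 -0.001]
 [ 0.    -0.001 -1.   ]] [0.46548302 0.35834157 0.8887433 ] [ 1.21049369e+00  3.07190680e-01  1.50697469e+00 -2.33529486e-05
  1.32838151e+00 -7.34826463e-02]
[[214.76964434 550.79400072]] cam [0.09160188 0.57301139 0.37478505]
white [   25     0   447   315 92683] [266. 142.] [array([ 87.4, 501.8]), array([264.1, 430.5]), np.float64(0.9)]
white [528 363  36  27 705] [546. 376.] [array([426.6, 753. ]), array([43.1, 34.7]), np.float64(61.0)]
white [527 459  22  21 314] [537. 471.] [array([578.8, 726.7]), array([43. , 22.7]), np.float64(14.3)]
blue [172  98 110  82 929] [227.1 138.2] [[0.07211133 0.49395625 0.042     ]]
blue [ 353  368   60   69 3137] [383.9 400.9] [[0.37715931 0.56026155 0.042     ]]
```

View pics/w1.png

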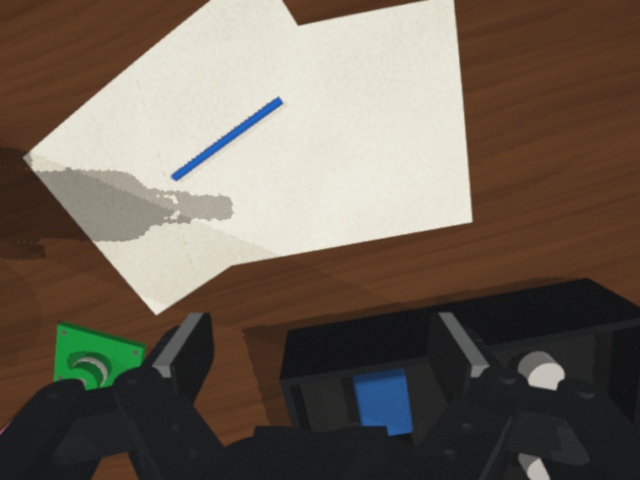

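The wrist view (taken before any motion) shows the paper and tray, and the camera sits about 74 mm to the tool's +x side. The moves were refused because every field is needed in each row.

{"name": "play_rows", "arguments": {"moves": [{"claw": 0.085, "dx": 0.03, "dy": -0.025, "dz": 0, "yaw": -6}, {"claw": 0.085, "dx": 0.04, "dy": -0.033, "dz": 0, "yaw": -8}, {"claw": 0.085, "dx": 0.04, "dy": -0.033, "dz": 0, "yaw": -8}, {"claw": 0.085, "dx": 0.04, "dy": -0.033, "dz": 0, "yaw": -8}, {"claw": 0.085, "dx": 0.04, "dy": -0.033, "dz": 0, "yaw": -8}, {"claw": 0.085, "dx": 0.04, "dy": -0.033, "dz": 0, "yaw": -8}, {"claw": 0.085, "dx": 0.04, "dy": -0.033, "dz": 0, "yaw": -8}, {"claw": 0.085, "dx": 0.04, "dy": -0.033, "dz": 0, "yaw": -8}], "grip_force": 30}}

```text
clock: 1.25
position: [0.4738, 0.2943, 0.2423]
tcp_rot: [[-0.196, 0.981, 0.0], [0.981, 0.196, 0.0], [0.0, 0.0, -1.0]]
contact_force: [0.1, 0.8, -1.6]
finger_gap: 0.0848
finger_force: 0.0
```

{"name": "play_rows", "arguments": {"moves": [{"claw": 0.085, "dx": 0.04, "dy": -0.033, "dz": 0, "yaw": -8}, {"claw": 0.085, "dx": 0.04, "dy": -0.033, "dz": 0, "yaw": -8}, {"claw": 0.085, "dx": 0.03, "dy": -0.025, "dz": 0, "yaw": -6}, {"claw": 0.085, "dx": 0.0165, "dy": -0.014, "dz": 0, "yaw": 0}, {"claw": 0.085, "dx": 0, "dy": 0, "dz": 0, "yaw": 0}, {"claw": 0.085, "dx": 0, "dy": 0, "dz": 0, "yaw": 0}, {"claw": 0.085, "dx": 0, "dy": 0, "dz": 0, "yaw": 0}]}}

```text
clock: 2.12
position: [0.5979, 0.1917, 0.2424]
tcp_rot: [[0.179, 0.984, -0.001], [0.984, -0.179, 0.0], [0.0, -0.001, -1.0]]
contact_force: [-0.6, 0.2, 0.2]
finger_gap: 0.0852
finger_force: 0.0
```

```bash
python3 - <<'E'
from h import *
w=capture('wrist');save('w2',w)
o=get_obs();print(o['clock'],o['position'],o['tcp_rot'].round(3),o['contact_force'],o['joints'])
print(proj(w,[[.599,.2625,.01]]), 'cam',ray(w,(320,240))[0])
for m,s,ce in blobs(w,(0,0,140),(180,50,255),300):
    cn=max(cv2.findContours(m.astype(np.uint8),cv2.RETR_EXTERNAL,cv2.CHAIN_APPROX_NONE)[0],key=len).reshape(-1,2)
    r=cv2.minAreaRect((onz(w,cn,.01)[:,:2]*1000).astype(np.float32)); print('white',s,ce.round(),[np.round(x,1) for x in r])
for m,s,ce in blobs(w,(100,120,40),(125,255,255),60): print('blue',s,ce.round(1),onz(w,ce,.042))
E
```

```text
2.175 [0.59807254 0.19163599 0.24253471] [[ 0.179  0.984 -0.   ]
 [ 0.984 -0.179  0.   ]
 [ 0.    -0.    -1.   ]] [1.1243501  1.99486878 0.90710142] [2.42655113e-01 3.80437673e-01 1.39023730e+00 3.29600562e-04
 1.37116588e+00 4.22576997e-01]
[[307.16714861 139.90183186]] cam [0.61290462 0.2663089  0.37553043]
white [  98   82  126  132 7050] [164. 147.] [array([458.4, 279.3]), array([ 82.5, 101.2]), np.float64(16.5)]
white [ 262   82   88  111 7884] [307. 136.] [array([598.5, 263.3]), array([101.1,  81.3]), np.float64(80.0)]
white [477 240  10  43 341] [481. 261.] [array([756.4, 109.6]), array([48.1,  9.5]), np.float64(86.9)]
white [547 310  25  23 365] [559. 321.] [array([840.5,  21. ]), array([18.7, 34.6]), np.float64(43.8)]
white [155 313  47  59 764] [177. 342.] [array([412.7,  75.7]), array([91.7, 18. ]), np.float64(48.2)]
white [440 313  48  63 787] [464. 344.] [array([733. ,  15.7]), array([20.6, 95.3]), np.float64(20.0)]
white [477 328  33  35 638] [495. 343.] [array([767.6,   7.7]), array([22.2, 52.2]), np.float64(30.5)]
white [ 295  349  110   91 4766] [362. 397.] [array([589.9, -40.2]), array([132.5, 130.3]), np.float64(86.4)]
white [ 202  362   96   83 4594] [239. 397.] [array([462.1, -10.6]), array([151.7,  87.5]), np.float64(52.7)]
blue [ 285  119   41   42 1159] [305.1 139.6] [[0.59853667 0.26342277 0.042     ]]
```

View pics/w2.png

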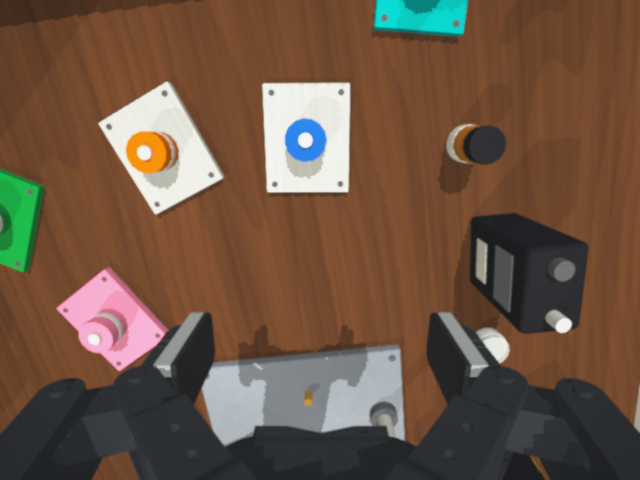

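The wrist view shows the blue plate at (307,138), the amber plate at (162,148), and clear room all round. Plate centre is (0.5985, 0.2633) with its long axis at 80.0°.

{"name": "play_rows", "arguments": {"moves": [{"claw": 0.085, "dx": 0.0005, "dy": 0.036, "dz": 0, "yaw": 0}, {"claw": 0.085, "dx": 0, "dy": 0.0357, "dz": 0, "yaw": 0}, {"claw": 0.085, "dx": 0, "dy": 0, "dz": -0.05, "yaw": 0}, {"claw": 0.085, "dx": 0, "dy": 0, "dz": -0.05, "yaw": 0}, {"claw": 0.085, "dx": 0, "dy": 0, "dz": -0.05, "yaw": 0}, {"claw": 0.085, "dx": 0, "dy": 0, "dz": -0.04, "yaw": 0}, {"claw": 0.085, "dx": 0, "dy": 0, "dz": -0.0275, "yaw": 0}, {"claw": 0.085, "dx": 0, "dy": 0, "dz": 0, "yaw": 0}]}}

```text
clock: 3.18
position: [0.5971, 0.2622, 0.0225]
tcp_rot: [[0.18, 0.984, -0.005], [0.984, -0.18, -0.002], [-0.003, -0.005, -1.0]]
contact_force: [-0.3, 0.3, 0.6]
finger_gap: 0.0851
finger_force: 0.0
```

{"name": "play_rows", "arguments": {"moves": [{"claw": 0.03, "dx": 0, "dy": 0, "dz": 0, "yaw": 0}, {"claw": 0.03, "dx": 0, "dy": 0, "dz": 0, "yaw": 0}, {"claw": 0.03, "dx": 0, "dy": 0, "dz": 0, "yaw": 0}, {"claw": 0.03, "dx": 0, "dy": 0, "dz": 0, "yaw": 0}, {"claw": 0.03, "dx": 0, "dy": 0, "dz": 0, "yaw": 0}, {"claw": 0.03, "dx": 0, "dy": 0, "dz": 0, "yaw": 0}]}}

```text
clock: 3.92
position: [0.6001, 0.2627, 0.0267]
tcp_rot: [[0.181, 0.983, 0.002], [0.983, -0.181, 0.001], [0.001, 0.001, -1.0]]
contact_force: [-2.0, 0.4, 5.9]
finger_gap: 0.0365
finger_force: 30.1
```

{"name": "play_rows", "arguments": {"moves": [{"claw": 0.03, "dx": 0, "dy": 0, "dz": 0.02, "yaw": 0}, {"claw": 0.03, "dx": 0, "dy": 0, "dz": 0.04, "yaw": 0}, {"claw": 0.03, "dx": 0, "dy": 0, "dz": 0.04, "yaw": 0}, {"claw": 0.03, "dx": -0.007, "dy": -0.02, "dz": 0, "yaw": 1}, {"claw": 0.03, "dx": -0.014, "dy": -0.039, "dz": 0, "yaw": 1}, {"claw": 0.03, "dx": -0.014, "dy": -0.039, "dz": 0, "yaw": 1}, {"claw": 0.03, "dx": -0.014, "dy": -0.039, "dz": 0, "yaw": 1}, {"claw": 0.03, "dx": -0.014, "dy": -0.039, "dz": 0, "yaw": 1}]}}

```text
clock: 4.92
position: [0.5359, 0.0849, 0.125]
tcp_rot: [[0.094, 0.996, 0.0], [0.996, -0.094, -0.0], [-0.0, 0.0, -1.0]]
contact_force: [0.1, -0.5, -2.5]
finger_gap: 0.0362
finger_force: 30.9
```

{"name": "play_rows", "arguments": {"moves": [{"claw": 0.03, "dx": -0.014, "dy": -0.039, "dz": 0, "yaw": 1}, {"claw": 0.03, "dx": -0.014, "dy": -0.039, "dz": 0, "yaw": 0.6}, {"claw": 0.03, "dx": -0.013, "dy": -0.034, "dz": 0, "yaw": 0}, {"claw": 0.03, "dx": -0.007, "dy": -0.018, "dz": 0, "yaw": 0}, {"claw": 0.03, "dx": 0, "dy": 0, "dz": 0, "yaw": 0}, {"claw": 0.03, "dx": 0, "dy": 0, "dz": 0, "yaw": 0}, {"claw": 0.03, "dx": 0, "dy": 0, "dz": 0, "yaw": 0}]}}

```text
clock: 5.8
position: [0.4891, -0.0431, 0.1249]
tcp_rot: [[0.066, 0.998, 0.0], [0.998, -0.066, 0.0], [0.0, 0.0, -1.0]]
contact_force: [-0.1, -0.3, -2.5]
finger_gap: 0.0362
finger_force: 30.9
```

```bash
python3 - <<'E'
from h import *
c=capture('scene');d=capture('side')
o=get_obs();print(o['clock'],o['position'],o['tcp_rot'].round(4).tolist(),o['contact_force'],o['finger_gap'])
a=cv2.resize(c['img'][200:340,220:400],None,fx=2.2,fy=2.2*1,interpolation=cv2.INTER_CUBIC);b=cv2.resize(d['img'][190:330,250:430],None,fx=2.2,fy=2.2,interpolation=cv2.INTER_CUBIC)
cv2.imwrite('pics/c1.png',np.hstack([a,b])[:,:,::-1])
E
```

```text
5.9 [ 0.48899469 -0.04311758  0.12481179] [[0.0657, 0.9978, 0.0002], [0.9978, -0.0657, 0.0001], [0.0001, 0.0002, -1.0]] [ 0.63912165  0.56113516 -2.14126985] 0.03610590679914126
```

View pics/c1.png

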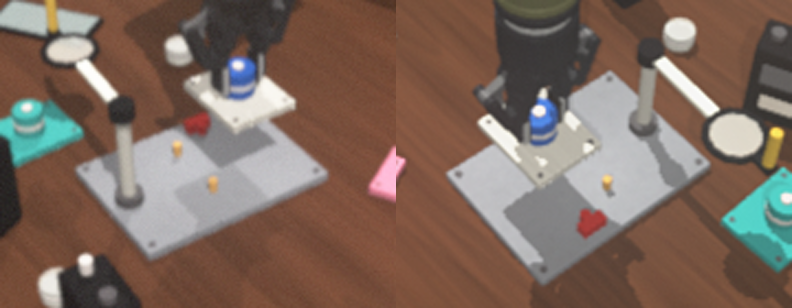

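The crop shows the plate held level above the fixture, short of the dowels and stop. Now I'll lower it.

{"name": "play_rows", "arguments": {"moves": [{"claw": 0.03, "dx": 0, "dy": 0, "dz": -0.03, "yaw": 0}, {"claw": 0.03, "dx": 0, "dy": 0, "dz": -0.03, "yaw": 0}, {"claw": 0.03, "dx": 0, "dy": 0, "dz": -0.015, "yaw": 0}, {"claw": 0.03, "dx": 0, "dy": 0, "dz": -0.004, "yaw": 0}, {"claw": 0.03, "dx": 0, "dy": 0, "dz": -0.003, "yaw": 0}, {"claw": 0.03, "dx": 0, "dy": 0, "dz": 0, "yaw": 0}, {"claw": 0.03, "dx": 0, "dy": 0, "dz": 0, "yaw": 0}]}}

```text
clock: 6.78
position: [0.4892, -0.0438, 0.0434]
tcp_rot: [[0.067, 0.998, 0.001], [0.998, -0.067, -0.0], [-0.0, 0.001, -1.0]]
contact_force: [-0.3, 0.6, -2.5]
finger_gap: 0.0362
finger_force: 30.8
```

{"name": "play_rows", "arguments": {"moves": [{"claw": 0.03, "dx": 0, "dy": 0, "dz": -0.002, "yaw": 0}, {"claw": 0.03, "dx": 0, "dy": 0, "dz": -0.001, "yaw": 0}, {"claw": 0.03, "dx": 0, "dy": 0, "dz": 0, "yaw": 0}]}}

```text
clock: 7.15
position: [0.4886, -0.0438, 0.0398]
tcp_rot: [[0.067, 0.998, -0.0], [0.998, -0.067, 0.0], [0.0, -0.0, -1.0]]
contact_force: [-0.5, -0.8, -3.4]
finger_gap: 0.0363
finger_force: 30.8
```

{"name": "play_rows", "arguments": {"moves": [{"claw": 0.03, "dx": 0, "dy": 0, "dz": -0.0015, "yaw": 0}, {"claw": 0.03, "dx": 0, "dy": 0, "dz": 0, "yaw": 0}, {"claw": 0.03, "dx": 0, "dy": 0, "dz": 0, "yaw": 0}]}}

```text
clock: 7.52
position: [0.4888, -0.0438, 0.0386]
tcp_rot: [[0.067, 0.998, 0.0], [0.998, -0.067, -0.0], [-0.0, 0.0, -1.0]]
contact_force: [-1.6, 0.3, 4.4]
finger_gap: 0.0363
finger_force: 31.4
```

Seated on the base. Now toward the end stop.

{"name": "play_rows", "arguments": {"moves": [{"claw": 0.03, "dx": 0, "dy": -0.003, "dz": 0.0005, "yaw": 0}, {"claw": 0.03, "dx": 0, "dy": -0.003, "dz": 0, "yaw": 0}, {"claw": 0.03, "dx": 0, "dy": -0.001, "dz": 0, "yaw": 0}, {"claw": 0.03, "dx": 0, "dy": 0, "dz": 0, "yaw": 0}]}}

```text
clock: 8.02
position: [0.4887, -0.051, 0.0387]
tcp_rot: [[0.067, 0.998, 0.0], [0.998, -0.067, -0.0], [-0.0, 0.0, -1.0]]
contact_force: [0.8, -1.4, -2.9]
finger_gap: 0.0362
finger_force: 30.9
```

{"name": "play_rows", "arguments": {"moves": [{"claw": 0.03, "dx": 0, "dy": -0.001, "dz": 0, "yaw": 0}, {"claw": 0.03, "dx": 0, "dy": 0, "dz": 0, "yaw": 0}]}}

```text
clock: 8.28
position: [0.4886, -0.0516, 0.0387]
tcp_rot: [[0.067, 0.998, -0.0], [0.998, -0.067, 0.0], [0.0, -0.0, -1.0]]
contact_force: [-1.0, 1.0, -2.8]
finger_gap: 0.0362
finger_force: 30.9
```

{"name": "play_rows", "arguments": {"moves": [{"claw": 0.03, "dx": 0, "dy": -0.001, "dz": 0, "yaw": 0}, {"claw": 0.03, "dx": 0, "dy": 0, "dz": 0, "yaw": 0}]}}

```text
clock: 8.52
position: [0.4886, -0.0519, 0.0389]
tcp_rot: [[0.068, 0.998, 0.0], [0.998, -0.068, 0.001], [0.001, -0.0, -1.0]]
contact_force: [0.6, 5.4, -1.7]
finger_gap: 0.0359
finger_force: 31.1
```

{"name": "play_rows", "arguments": {"moves": [{"claw": 0.03, "dx": 0, "dy": -0.0007, "dz": 0, "yaw": 0}, {"claw": 0.03, "dx": 0, "dy": 0, "dz": 0, "yaw": 0}]}}

```text
clock: 8.78
position: [0.4886, -0.052, 0.039]
tcp_rot: [[0.068, 0.998, 0.0], [0.998, -0.068, 0.002], [0.002, -0.0, -1.0]]
contact_force: [0.8, 8.6, 0.0]
finger_gap: 0.036
finger_force: 31.2
```

End stop touched at 8.6 N. I'll ease off a little and go to the dowels.

{"name": "play_rows", "arguments": {"moves": [{"claw": 0.03, "dx": 0, "dy": 0.001, "dz": 0, "yaw": 0}, {"claw": 0.03, "dx": 0.003, "dy": -0.0002, "dz": 0, "yaw": 0}, {"claw": 0.03, "dx": 0.003, "dy": -0.0002, "dz": 0, "yaw": 0}, {"claw": 0.03, "dx": 0.001, "dy": 0, "dz": 0, "yaw": 0}, {"claw": 0.03, "dx": 0, "dy": 0, "dz": 0, "yaw": 0}]}}

```text
clock: 9.4
position: [0.489, -0.0517, 0.0389]
tcp_rot: [[0.067, 0.998, -0.012], [0.998, -0.067, 0.002], [0.001, -0.012, -1.0]]
contact_force: [-12.6, 4.1, 14.7]
finger_gap: 0.0358
finger_force: 32.6
```

{"name": "play_rows", "arguments": {"moves": [{"claw": 0.03, "dx": 0.001, "dy": 0, "dz": 0, "yaw": 0}, {"claw": 0.03, "dx": 0, "dy": 0, "dz": 0, "yaw": 0}]}}

```text
clock: 9.65
position: [0.4901, -0.0517, 0.0389]
tcp_rot: [[0.067, 0.998, -0.011], [0.998, -0.067, 0.002], [0.001, -0.011, -1.0]]
contact_force: [-10.1, 4.9, 11.5]
finger_gap: 0.0357
finger_force: 32.2
```

{"name": "play_rows", "arguments": {"moves": [{"claw": 0.03, "dx": 0.001, "dy": 0, "dz": 0, "yaw": 0}, {"claw": 0.03, "dx": 0, "dy": 0, "dz": 0, "yaw": 0}]}}

```text
clock: 9.9
position: [0.4925, -0.0519, 0.0388]
tcp_rot: [[0.067, 0.998, -0.009], [0.998, -0.067, 0.002], [0.001, -0.009, -1.0]]
contact_force: [-8.9, 3.4, 10.2]
finger_gap: 0.036
finger_force: 32.0
```

{"name": "play_rows", "arguments": {"moves": [{"claw": 0.03, "dx": 0, "dy": 0, "dz": 0.0008, "yaw": 0}, {"claw": 0.03, "dx": 0, "dy": 0, "dz": 0, "yaw": 0}, {"claw": 0.03, "dx": 0, "dy": 0, "dz": 0, "yaw": 0}]}}

```text
clock: 10.28
position: [0.4964, -0.0523, 0.0391]
tcp_rot: [[0.067, 0.998, -0.003], [0.998, -0.067, 0.001], [0.001, -0.003, -1.0]]
contact_force: [-2.6, 4.8, -3.2]
finger_gap: 0.0362
finger_force: 30.9
```

{"name": "play_rows", "arguments": {"moves": [{"claw": 0.03, "dx": 0.001, "dy": 0, "dz": 0, "yaw": 0}, {"claw": 0.03, "dx": 0, "dy": 0, "dz": 0, "yaw": 0}]}}

```text
clock: 10.52
position: [0.4976, -0.0524, 0.0391]
tcp_rot: [[0.067, 0.998, -0.003], [0.998, -0.067, 0.001], [0.001, -0.003, -1.0]]
contact_force: [-2.9, 4.6, -2.6]
finger_gap: 0.036
finger_force: 30.9
```

{"name": "play_rows", "arguments": {"moves": [{"claw": 0.03, "dx": 0.001, "dy": 0, "dz": 0, "yaw": 0}, {"claw": 0.03, "dx": 0, "dy": 0, "dz": 0, "yaw": 0}]}}

```text
clock: 10.78
position: [0.498, -0.0523, 0.039]
tcp_rot: [[0.067, 0.998, -0.004], [0.998, -0.067, 0.001], [0.001, -0.004, -1.0]]
contact_force: [-4.3, 5.2, -1.8]
finger_gap: 0.0359
finger_force: 31.0
```

{"name": "play_rows", "arguments": {"moves": [{"claw": 0.03, "dx": 0.001, "dy": 0, "dz": 0, "yaw": 0}, {"claw": 0.03, "dx": 0, "dy": 0, "dz": 0, "yaw": 0}]}}

```text
clock: 11.02
position: [0.4981, -0.0522, 0.0389]
tcp_rot: [[0.067, 0.998, -0.005], [0.998, -0.067, 0.001], [0.001, -0.005, -1.0]]
contact_force: [-5.2, 4.0, -0.0]
finger_gap: 0.0359
finger_force: 31.2
```

{"name": "play_rows", "arguments": {"moves": [{"claw": 0.03, "dx": 0.001, "dy": 0, "dz": 0.0003, "yaw": 0}, {"claw": 0.03, "dx": 0.001, "dy": 0, "dz": 0.0003, "yaw": 0}, {"claw": 0.03, "dx": 0, "dy": 0, "dz": 0, "yaw": 0}, {"claw": 0.03, "dx": 0, "dy": 0, "dz": 0, "yaw": 0}]}}

```text
clock: 11.52
position: [0.4983, -0.0522, 0.0391]
tcp_rot: [[0.067, 0.998, -0.009], [0.998, -0.067, 0.001], [0.001, -0.009, -1.0]]
contact_force: [-6.3, 3.2, -0.3]
finger_gap: 0.0362
finger_force: 31.1
```

```bash
python3 - <<'E'
from h import *
o=get_obs();print(o['position'],o['contact_force'],o['wrist_torque'],o['tcp_rot'])
E
```

```text
[ 0.49826395 -0.05218633  0.03905233] [-6.30186699  3.21449578 -0.32146302] [ 0.51857733  1.17449236 -0.22023622] [[ 6.71849985e-02  9.97702249e-01 -8.74061962e-03]
 [ 9.97740146e-01 -6.71746541e-02  1.47206587e-03]
 [ 8.81535331e-04 -8.81976784e-03 -9.99960717e-01]]
```

Torque shows only the right dowel is bearing, so I'll turn clockwise a little.

{"name": "play_rows", "arguments": {"moves": [{"claw": 0.03, "dx": 0, "dy": 0, "dz": 0, "yaw": -0.6}, {"claw": 0.03, "dx": 0, "dy": 0, "dz": 0, "yaw": 0}, {"claw": 0.03, "dx": 0, "dy": 0, "dz": 0, "yaw": 0}]}}

```text
clock: 11.9
position: [0.4983, -0.0521, 0.0391]
tcp_rot: [[0.076, 0.997, -0.009], [0.997, -0.076, 0.001], [0.001, -0.009, -1.0]]
contact_force: [-6.7, 4.4, -0.7]
finger_gap: 0.0358
finger_force: 31.1
```

```bash
python3 - <<'E'
from h import *
o=get_obs();print(o['position'],o['contact_force'],o['wrist_torque'],o['tcp_rot'][:,0])
E
```

```text
[ 0.49833704 -0.05213634  0.03907546] [-6.6784802   4.37185336 -0.72173299] [0.63671773 1.14731262 0.11476905] [7.64362732e-02 9.97074278e-01 6.15867545e-04]
```

{"name": "play_rows", "arguments": {"moves": [{"claw": 0.03, "dx": 0.0015, "dy": 0, "dz": 0.0003, "yaw": 0.2}, {"claw": 0.03, "dx": 0.0015, "dy": 0, "dz": 0.0003, "yaw": 0}, {"claw": 0.03, "dx": 0, "dy": 0, "dz": 0, "yaw": 0}, {"claw": 0.03, "dx": 0, "dy": 0, "dz": 0, "yaw": 0}]}}

```text
clock: 12.4
position: [0.4985, -0.0521, 0.0393]
tcp_rot: [[0.073, 0.997, -0.014], [0.997, -0.073, 0.001], [0.0, -0.014, -1.0]]
contact_force: [-11.0, 1.6, 1.7]
finger_gap: 0.036
finger_force: 31.4
```

```bash
python3 - <<'E'
from h import *
o=get_obs();print(o['position'],o['contact_force'],o['wrist_torque'],o['tcp_rot'])
E
```

```text
[ 0.49854367 -0.05214112  0.03926928] [-10.97046229   1.59927132   1.71498892] [ 0.30970119  1.83060311 -0.03828703] [[ 7.29850603e-02  9.97237503e-01 -1.38037187e-02]
 [ 9.97332926e-01 -7.29716223e-02  1.47534740e-03]
 [ 4.63992014e-04 -1.38745815e-02 -9.99903636e-01]]
```

Balanced at 11 N on both dowels. A touch more, then hold.

{"name": "play_rows", "arguments": {"moves": [{"claw": 0.03, "dx": 0.0008, "dy": -0.0005, "dz": 0, "yaw": 0}, {"claw": 0.03, "dx": 0, "dy": 0, "dz": 0, "yaw": 0}, {"claw": 0.03, "dx": 0, "dy": 0, "dz": 0, "yaw": 0}, {"claw": 0.03, "dx": 0, "dy": 0, "dz": 0, "yaw": 0}, {"claw": 0.03, "dx": 0, "dy": 0, "dz": 0, "yaw": 0}]}}

```text
clock: 13.02
position: [0.4986, -0.0522, 0.0393]
tcp_rot: [[0.073, 0.997, -0.015], [0.997, -0.073, 0.002], [0.001, -0.015, -1.0]]
contact_force: [-12.1, 3.9, 3.6]
finger_gap: 0.0361
finger_force: 31.7
```

```bash
python3 - <<'E'
from h import *
o=get_obs();print(o['position'],o['contact_force'],o['wrist_torque'],o['tcp_rot'][:,2])
E
```

```text
[ 0.49856093 -0.05215451  0.03927017] [-12.12656653   3.93451953   3.59567404] [ 0.62818099  1.96595431 -0.0589235 ] [-0.01511817  0.00224233 -0.9998832 ]
```

{"name": "play_rows", "arguments": {"moves": [{"claw": 0.03, "dx": -0.002, "dy": 0, "dz": 0, "yaw": 0}, {"claw": 0.042, "dx": 0, "dy": 0, "dz": 0, "yaw": 0}, {"claw": 0.048, "dx": 0, "dy": 0, "dz": 0, "yaw": 0}, {"claw": 0.052, "dx": 0, "dy": 0, "dz": 0, "yaw": 0}, {"claw": 0.052, "dx": 0, "dy": 0, "dz": 0, "yaw": 0}, {"claw": 0.052, "dx": 0, "dy": 0, "dz": 0, "yaw": 0}]}}

```text
clock: 13.78
position: [0.5054, -0.0538, 0.041]
tcp_rot: [[0.074, 0.997, 0.002], [0.997, -0.074, -0.001], [-0.001, 0.002, -1.0]]
contact_force: [-1.5, -0.4, -1.1]
finger_gap: 0.0521
finger_force: 0.5
```

```bash
python3 - <<'E'
from h import *
o=get_obs();print(o['position'],o['contact_force'],o['wrist_torque'],o['tcp_rot'])
E
```

```text
[ 0.50540641 -0.05384776  0.04103959] [-1.47321809 -0.39512842 -1.10806533] [-0.06029748  0.16245022  0.02054883] [[ 7.37186056e-02  9.97277792e-01  1.60382005e-03]
 [ 9.97278932e-01 -7.37176179e-02 -6.66518758e-04]
 [-5.46474562e-04  1.64859078e-03 -9.99998492e-01]]
```

The plate is released with the rear pad lightly touching. One more loose, self-aligning push makes sure of both dowels.

{"name": "play_rows", "arguments": {"moves": [{"claw": 0.052, "dx": 0.001, "dy": 0, "dz": -0.001, "yaw": 0}, {"claw": 0.052, "dx": 0.001, "dy": 0, "dz": 0, "yaw": 0}, {"claw": 0.052, "dx": 0, "dy": 0, "dz": 0, "yaw": 0}, {"claw": 0.052, "dx": 0, "dy": 0, "dz": 0, "yaw": 0}]}}

```text
clock: 14.28
position: [0.5055, -0.0534, 0.0397]
tcp_rot: [[0.074, 0.997, -0.002], [0.997, -0.074, 0.0], [-0.0, -0.002, -1.0]]
contact_force: [-5.4, -1.8, 3.8]
finger_gap: 0.0518
finger_force: 2.5
```

```bash
python3 - <<'E'
from h import *
o=get_obs();print(o['position'],o['contact_force'],o['wrist_torque'],o['tcp_rot'][:,2])
E
```

```text
[ 0.505511   -0.05336486  0.03974376] [-5.38432628 -1.77461228  3.78168223] [-0.25995441  0.82129739  0.08730137] [-1.70791944e-03  5.00375360e-06 -9.99998541e-01]
```

{"name": "play_rows", "arguments": {"moves": [{"claw": 0.052, "dx": 0.001, "dy": -0.0015, "dz": 0.0005, "yaw": 0}, {"claw": 0.052, "dx": 0.001, "dy": -0.0005, "dz": 0, "yaw": 0}, {"claw": 0.052, "dx": 0, "dy": 0, "dz": 0, "yaw": 0}, {"claw": 0.052, "dx": 0, "dy": 0, "dz": 0, "yaw": 0}]}}

```text
clock: 14.78
position: [0.5055, -0.0537, 0.0397]
tcp_rot: [[0.075, 0.997, -0.005], [0.997, -0.075, 0.003], [0.002, -0.006, -1.0]]
contact_force: [-5.7, 3.8, 4.1]
finger_gap: 0.0522
finger_force: 3.4
```

```bash
python3 - <<'E'
from h import *
o=get_obs();print(o['position'],o['contact_force'],o['wrist_torque'],o['tcp_rot'][:,2])
E
```

```text
[ 0.50554233 -0.05371396  0.03966688] [-5.70204992  3.83400248  4.12122597] [ 0.69227796  1.11263073 -0.05789075] [-0.00540618  0.00281882 -0.99998141]
```

{"name": "play_rows", "arguments": {"moves": [{"claw": 0.052, "dx": 0.0015, "dy": -0.0002, "dz": 0.0003, "yaw": 0}, {"claw": 0.052, "dx": 0.0015, "dy": 0, "dz": 0.0003, "yaw": 0}, {"claw": 0.052, "dx": 0, "dy": 0, "dz": 0, "yaw": 0}, {"claw": 0.052, "dx": 0, "dy": 0, "dz": 0, "yaw": 0}, {"claw": 0.052, "dx": 0, "dy": 0, "dz": 0, "yaw": 0}]}}

```text
clock: 15.4
position: [0.5057, -0.0537, 0.0397]
tcp_rot: [[0.074, 0.997, -0.011], [0.997, -0.074, 0.003], [0.002, -0.011, -1.0]]
contact_force: [-10.9, 3.7, 3.3]
finger_gap: 0.0525
finger_force: 5.3
```

```bash
python3 - <<'E'
from h import *
o=get_obs();print(o['position'],o['contact_force'],o['wrist_torque'],o['tcp_rot'][:,2])
E
```

```text
[ 0.50574005 -0.05366782  0.03968007] [-10.9379245    3.65007517   3.25706592] [ 0.62414009  1.63613299 -0.07745798] [-0.0106646   0.00326917 -0.99993779]
```

{"name": "play_rows", "arguments": {"moves": [{"claw": 0.052, "dx": -0.003, "dy": 0, "dz": 0, "yaw": 0}, {"claw": 0.054, "dx": -0.004, "dy": 0, "dz": 0, "yaw": 0}, {"claw": 0.057, "dx": -0.004, "dy": 0, "dz": 0, "yaw": 0}, {"claw": 0.06, "dx": -0.001, "dy": 0, "dz": 0, "yaw": 0}, {"claw": 0.06, "dx": 0, "dy": 0, "dz": 0, "yaw": 0}, {"claw": 0.06, "dx": 0, "dy": 0, "dz": 0, "yaw": 0}]}}

```text
clock: 16.15
position: [0.4999, -0.0557, 0.041]
tcp_rot: [[0.074, 0.997, 0.001], [0.997, -0.074, -0.0], [-0.0, 0.001, -1.0]]
contact_force: [0.1, 0.0, -0.7]
finger_gap: 0.06
finger_force: 0.0
```

{"name": "play_rows", "arguments": {"moves": [{"claw": 0.06, "dx": 0, "dy": 0, "dz": 0.02, "yaw": 0}, {"claw": 0.06, "dx": 0, "dy": 0, "dz": 0.05, "yaw": 0}, {"claw": 0.06, "dx": 0, "dy": 0, "dz": 0.05, "yaw": 0}, {"claw": 0.06, "dx": 0, "dy": 0, "dz": 0.05, "yaw": 0}, {"claw": 0.06, "dx": 0, "dy": -0.03, "dz": 0.05, "yaw": 0}, {"claw": 0.06, "dx": 0, "dy": -0.04, "dz": 0, "yaw": 0}, {"claw": 0.06, "dx": 0, "dy": 0, "dz": 0, "yaw": 0}, {"claw": 0.06, "dx": 0, "dy": 0, "dz": 0, "yaw": 0}]}}

```text
clock: 17.15
position: [0.499, -0.1253, 0.2604]
tcp_rot: [[0.075, 0.997, -0.001], [0.997, -0.075, 0.001], [0.001, -0.001, -1.0]]
contact_force: [-0.4, 0.4, 0.3]
finger_gap: 0.0599
finger_force: 0.0
```

```bash
python3 - <<'E'
from h import *
w=capture('wrist');save('w3',w)
o=get_obs();print(o['clock'],o['position'],o['contact_force'],o['joints'])
for m,s,ce in blobs(w,(0,0,205),(180,40,255),2000):
    cn=max(cv2.findContours(m.astype(np.uint8),cv2.RETR_EXTERNAL,cv2.CHAIN_APPROX_NONE)[0],key=len).reshape(-1,2)
    r=cv2.minAreaRect((onz(w,cn,.022)[:,:2]*1000).astype(np.float32)); print('white',s,ce.round(),[np.round(x,1) for x in r])
for m,s,ce in blobs(w,(100,120,40),(125,255,255),60): print('blue',s,ce.round(1),onz(w,ce,.054))
for m,s,ce in blobs(w,(12,90,80),(30,255,255),15): print('brass',s,ce.round(1),onz(w,ce,.024))
for m,s,ce in blobs(w,(0,150,80),(8,255,255),15): print('red',s,ce.round(1),onz(w,ce,.026))
E
```

```text
17.2 [ 0.49888871 -0.12486797  0.2602434 ] [-0.00781157 -0.37934156 -0.05238131] [-3.27806731e-01  2.08753737e-01  1.59973257e+00  5.91094560e-04
  1.33485424e+00 -2.54032419e-01]
white [  268    80   162   138 13356] [348. 146.] [array([532.5, -68.8]), array([130.1, 156.5]), np.float64(85.6)]
white [ 475  158   37  119 2233] [493. 217.] [array([ 676.9, -147.5]), array([124.5,  20.5]), np.float64(83.5)]
white [ 443  283   65   59 2942] [475. 312.] [array([ 664. , -253.8]), array([72.3, 71.5]), np.float64(7.8)]
blue [ 294  116   40   42 1125] [313.3 136.7] [[ 0.49906775 -0.05199999  0.054     ]]
brass [    0     0   460   437 92083] [181.3 204.9] [[ 0.35951213 -0.10798366  0.024     ]]
brass [  442     0   198   366 24177] [552.8 130.7] [[ 0.73097006 -0.06188811  0.024     ]]
brass [545  31   6   6  15] [547.1  33.6] [[0.71864807 0.02485872 0.024     ]]
brass [357  88  11  13 105] [361.6  93.8] [[ 0.54648419 -0.01694211  0.024     ]]
brass [ 459  147   30  117 1659] [473.  203.9] [[ 0.65471204 -0.12889262  0.024     ]]
brass [356 171  10  11  86] [360.  176.2] [[ 0.54141997 -0.0930261
[... 790 characters left out ...]
] [[ 0.06780506 -0.38325519  0.024     ]]
brass [392 412   8  23  69] [395.3 424.2] [[ 0.57254217 -0.39940855  0.024     ]]
brass [ 15 420   6  13  24] [ 17.4 426.9] [[ 0.0851034  -0.37809256  0.024     ]]
brass [637 427   3  35  91] [638.1 442.8] [[ 0.89798923 -0.46600549  0.024     ]]
brass [532 429   7   9  25] [535.1 432.8] [[ 0.75181649 -0.43084892  0.024     ]]
brass [148 434  38  46 937] [167.1 456.1] [[ 0.27664175 -0.43229009  0.024     ]]
brass [ 456  434   47   46 1236] [476.2 459.8] [[ 0.67820217 -0.46807053  0.024     ]]
brass [499 468  13  12  62] [504.8 475.1] [[ 0.71924053 -0.49988323  0.024     ]]
red [301 190  28  23 496] [314.6 203.2] [[ 0.49463736 -0.11626679  0.026     ]]
```

View pics/w3.png

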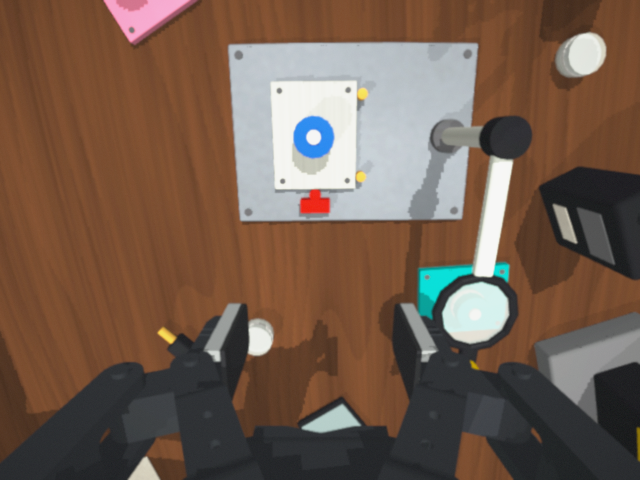

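The wrist view shows the plate (315,135) flush on both dowels (361,94) and (360,176) and touching the red stop (315,197). The cassette matches the fixture origin, (0.4991, -0.0520). The lens is at (475,312). Now the handle.

{"name": "play_rows", "arguments": {"moves": [{"claw": 0.06, "dx": 0.03, "dy": -0.03, "dz": 0, "yaw": 0}, {"claw": 0.06, "dx": 0.04, "dy": -0.04, "dz": 0, "yaw": 0}, {"claw": 0.06, "dx": 0.041, "dy": -0.0405, "dz": 0, "yaw": 0}, {"claw": 0.06, "dx": 0, "dy": 0, "dz": 0, "yaw": 0}, {"claw": 0.06, "dx": 0, "dy": 0, "dz": 0, "yaw": 0}]}}

```text
clock: 17.82
position: [0.6099, -0.2348, 0.2595]
tcp_rot: [[0.073, 0.997, -0.003], [0.997, -0.073, 0.002], [0.002, -0.003, -1.0]]
contact_force: [0.1, 1.1, 0.1]
finger_gap: 0.0603
finger_force: 0.0
```

```bash
python3 - <<'E'
from h import *
w=capture('wrist');save('w4',w)
print(get_obs()['position'])
A=[];B=[];C=[]
for n in('scene','side','wrist'):
    c=w if n=='wrist' else capture(n)
    e=proj(c,[.6098,-.2355,.165])[0]
    for m,s,ce in blobs(c,(20,110,90),(34,255,255),20):
        if np.linalg.norm(ce-e)<40:
            print(n,e.round(),s,ce.round(1),onz(c,ce,.165).round(4))
print('lens expected px',proj(w,[.615,-.19,.136]))
E
```

```text
[ 0.60957366 -0.23448901  0.26003077]
scene [244. 204.] [240 195   6  20  78] [242.8 203.9] [[ 0.6102 -0.2389  0.165 ]]
side [422. 257.] [416 248  10  19 117] [420.8 256.7] [[ 0.6094 -0.2336  0.165 ]]
wrist [319. 257.] [308 237  21  42 756] [318.2 258.3] [[ 0.6093 -0.2365  0.165 ]]
lens expected px [[321.81226201 180.15940522]]
```

View pics/w4.png

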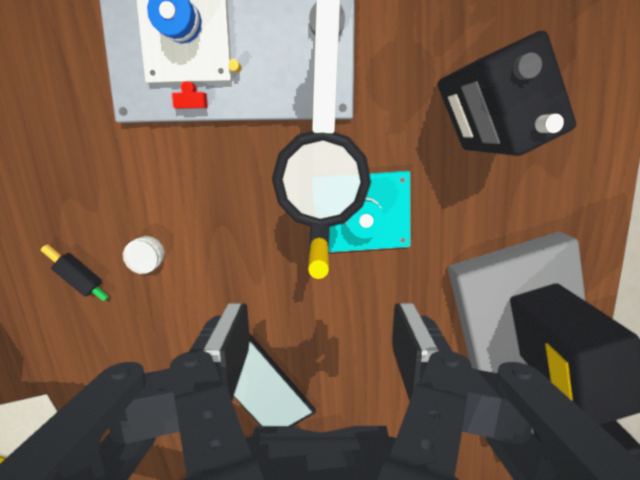

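The view shows the yellow handle at (318,258), agreeing with (0.6095, -0.2362). I'll descend and grip.

{"name": "play_rows", "arguments": {"moves": [{"claw": 0.06, "dx": 0, "dy": -0.0015, "dz": -0.03, "yaw": 0}, {"claw": 0.06, "dx": 0, "dy": 0, "dz": -0.04, "yaw": 0}, {"claw": 0.06, "dx": 0, "dy": 0, "dz": -0.03, "yaw": 0}, {"claw": 0.06, "dx": 0, "dy": 0, "dz": -0.002, "yaw": 0}, {"claw": 0.04, "dx": 0, "dy": 0, "dz": 0, "yaw": 0}, {"claw": 0.025, "dx": 0, "dy": 0, "dz": 0, "yaw": 0}, {"claw": 0.018, "dx": 0, "dy": 0, "dz": 0, "yaw": 0}, {"claw": 0.015, "dx": 0, "dy": 0, "dz": 0, "yaw": 0}], "grip_force": 20}}

```text
clock: 18.98
position: [0.6107, -0.2378, 0.1597]
tcp_rot: [[0.074, 0.997, 0.001], [0.997, -0.074, -0.001], [-0.0, 0.001, -1.0]]
contact_force: [-0.6, 0.3, 0.5]
finger_gap: 0.0152
finger_force: 0.0
```

{"name": "play_rows", "arguments": {"moves": [{"claw": 0.008, "dx": 0, "dy": 0, "dz": 0, "yaw": 0}, {"claw": 0.008, "dx": 0, "dy": 0, "dz": 0, "yaw": 0}, {"claw": 0.008, "dx": 0, "dy": 0, "dz": 0, "yaw": 0}]}}

```text
clock: 19.35
position: [0.6108, -0.2378, 0.1595]
tcp_rot: [[0.074, 0.997, 0.001], [0.997, -0.074, -0.0], [-0.0, 0.001, -1.0]]
contact_force: [-0.9, 0.3, 5.9]
finger_gap: 0.0109
finger_force: 20.2
```

```bash
python3 - <<'E'
import numpy as np
post=np.array([.6288,-.0606]);a0=np.arctan2(-.2370+.0606,.6105-.6288);a1=np.radians(180-3.81)-2*np.pi
print(np.degrees([a0,a1]))
s=np.r_[0,np.linspace(.5,15.5,16),16]/16
a=a0+(a1-a0)*s; r=.175
P=np.c_[np.cos(a),np.sin(a)]*r
print(np.c_[np.diff(P,axis=0),np.degrees(np.diff(a))].round(4).tolist(), post+P[-1])
E
```

```text
[ -95.92276304 -183.81      ]
[[-0.0083, 0.0011, -2.7465], [-0.0164, 0.0033, -5.493], [-0.016, 0.0049, -5.493], [-0.0155, 0.0064, -5.493], [-0.0148, 0.0078, -5.493], [-0.014, 0.0092, -5.493], [-0.0131, 0.0105, -5.493], [-0.012, 0.0117, -5.493], [-0.0108, 0.0128, -5.493], [-0.0095, 0.0138, -5.493], [-0.0082, 0.0146, -5.493], [-0.0067, 0.0154, -5.493], [-0.0052, 0.0159, -5.493], [-0.0037, 0.0164, -5.493], [-0.0021, 0.0166, -5.493], [-0.0005, 0.0168, -5.493], [0.0004, 0.0084, -2.7465]] [ 0.45418677 -0.04897159]
```

{"name": "play_rows", "arguments": {"moves": [{"claw": 0.008, "dx": -0.0083, "dy": 0.0011, "dz": 0, "yaw": -2.7}, {"claw": 0.008, "dx": -0.0164, "dy": 0.0033, "dz": 0, "yaw": -5.5}, {"claw": 0.008, "dx": -0.016, "dy": 0.0049, "dz": 0, "yaw": -5.5}, {"claw": 0.008, "dx": -0.0155, "dy": 0.0064, "dz": 0, "yaw": -5.5}, {"claw": 0.008, "dx": 0, "dy": 0, "dz": 0, "yaw": 0}]}}

```text
clock: 19.98
position: [0.5533, -0.2223, 0.1595]
tcp_rot: [[0.398, 0.917, -0.0], [0.917, -0.398, -0.001], [-0.001, 0.0, -1.0]]
contact_force: [-2.0, -2.5, 4.7]
finger_gap: 0.0115
finger_force: 20.2
```

{"name": "play_rows", "arguments": {"moves": [{"claw": 0.008, "dx": -0.0148, "dy": 0.0078, "dz": 0, "yaw": -5.5}, {"claw": 0.008, "dx": -0.014, "dy": 0.0092, "dz": 0, "yaw": -5.5}, {"claw": 0.008, "dx": -0.0131, "dy": 0.0105, "dz": 0, "yaw": -5.5}, {"claw": 0.008, "dx": -0.012, "dy": 0.0117, "dz": 0, "yaw": -5.5}, {"claw": 0.008, "dx": -0.0108, "dy": 0.0128, "dz": 0, "yaw": -5.5}, {"claw": 0.008, "dx": -0.0095, "dy": 0.0138, "dz": 0, "yaw": -5.5}, {"claw": 0.008, "dx": -0.0082, "dy": 0.0146, "dz": 0, "yaw": -5.5}]}}

```text
clock: 20.85
position: [0.4699, -0.1425, 0.1594]
tcp_rot: [[0.883, 0.469, -0.003], [0.469, -0.883, -0.003], [-0.004, 0.001, -1.0]]
contact_force: [-6.5, -3.7, 10.3]
finger_gap: 0.0113
finger_force: 20.7
```

{"name": "play_rows", "arguments": {"moves": [{"claw": 0.008, "dx": -0.0067, "dy": 0.0154, "dz": 0, "yaw": -5.5}, {"claw": 0.008, "dx": -0.0052, "dy": 0.0159, "dz": 0, "yaw": -5.5}, {"claw": 0.008, "dx": -0.0037, "dy": 0.0164, "dz": 0, "yaw": -5.5}, {"claw": 0.008, "dx": -0.0021, "dy": 0.0166, "dz": 0, "yaw": -5.5}, {"claw": 0.008, "dx": -0.0005, "dy": 0.0168, "dz": 0, "yaw": -5.5}, {"claw": 0.008, "dx": 0.0004, "dy": 0.0084, "dz": 0, "yaw": -2.7}, {"claw": 0.008, "dx": 0, "dy": 0, "dz": 0, "yaw": 0}, {"claw": 0.008, "dx": 0, "dy": 0, "dz": 0, "yaw": 0}]}}

```text
clock: 21.85
position: [0.4502, -0.0509, 0.1593]
tcp_rot: [[0.999, -0.036, -0.007], [-0.036, -0.999, 0.001], [-0.007, -0.001, -1.0]]
contact_force: [-11.2, 1.7, 16.8]
finger_gap: 0.0113
finger_force: 21.3
```

{"name": "play_rows", "arguments": {"moves": [{"claw": 0.008, "dx": 0.003, "dy": 0.0018, "dz": 0.001, "yaw": 0}, {"claw": 0.008, "dx": 0, "dy": 0, "dz": 0.001, "yaw": 0}, {"claw": 0.008, "dx": 0, "dy": 0, "dz": 0, "yaw": 0}]}}

```text
clock: 22.22
position: [0.4505, -0.049, 0.1594]
tcp_rot: [[0.999, -0.036, -0.013], [-0.036, -0.999, 0.002], [-0.013, -0.002, -1.0]]
contact_force: [-11.8, 0.4, 7.8]
finger_gap: 0.0114
finger_force: 20.4
```

```bash
cat > lens.py <<'E'
from h import *
import sys
w=capture('wrist');save(sys.argv[1],w)
o=get_obs();print(o['clock'],o['position'],o['contact_force'],o['wrist_torque'])
c0=np.array([.499,-.052]); e=proj(w,[*c0,.136])[0];print('expected lens px',e, 'cassette px',proj(w,[*c0,.054])[0])
v,u=np.mgrid[0:480,0:640]
m=cv2.inRange(cv2.cvtColor(w['img'],cv2.COLOR_RGB2HSV),(0,0,0),(180,255,60))
m[np.hypot(u-e[0],v-e[1])>130]=0
# ring: fill holes -> inner disc contour
cn,hi=cv2.findContours(m,cv2.RETR_CCOMP,cv2.CHAIN_APPROX_NONE)
for k,h in zip(cn,hi[0]):
    if h[3]>=0 and cv2.contourArea(k)>1500:
        P=onz(w,k.reshape(-1,2),.140)[:,:2]; (x,y),r=cv2.minEnclosingCircle((P*1000).astype(np.float32)); print('lens inner',x,y,r,cv2.fitEllipse((P*1000).astype(np.float32))[:2])
for mm,s,ce in blobs(w,(100,90,40),(125,255,255),60): print('blue',s,ce.round(1),onz(w,ce,.054).round(4))
for mm,s,ce in blobs(w,(20,110,90),(34,255,255),60): print('yellow',s,ce.round(1),onz(w,ce,.165).round(4))
E
python3 lens.py w5
```

```text
22.275 [ 0.45049591 -0.04904604  0.15937436] [-12.54430442  -0.14130424   6.83572581] [0.0545478  1.69776261 0.08910706]
expected lens px [324.21436777 201.42414663] cassette px [323.09314045 176.78651763]
lens inner 499.2982177734375 -51.820892333984375 26.8121395111084 ((499.3120422363281, -51.8569221496582), (52.2602653503418, 52.34205627441406))
yellow [261  96  16  14 176] [268.6 102.7] [[ 0.5373 -0.0352  0.165 ]]
yellow [374  99  15  15 175] [381.3 106.1] [[ 0.535  -0.0713  0.165 ]]
yellow [ 302  292   37   95 2765] [320.4 341.7] [[ 0.4492 -0.0486  0.165 ]]
yellow [546 364  24  20 219] [557.2 373.8] [[ 0.4294 -0.1463  0.165 ]]
```

View pics/w5.png

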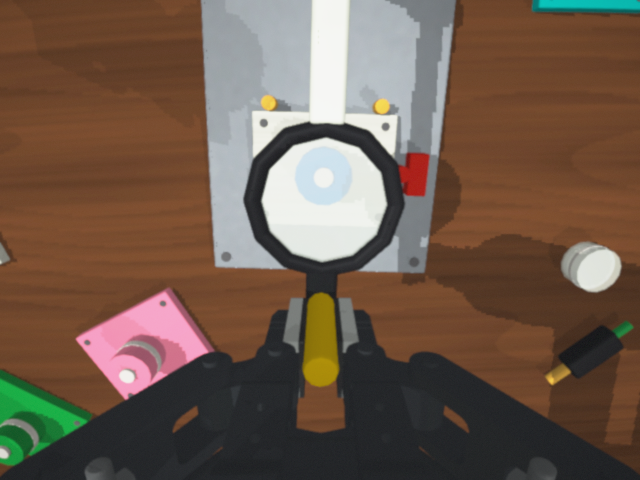

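The view shows the lens ring centred at (324,201), right over the cassette. It reads (0.4993, -0.0519) against the cassette at (0.4991, -0.0520). I'll relax the stored radial force and open.

{"name": "play_rows", "arguments": {"moves": [{"claw": 0.008, "dx": -0.002, "dy": 0, "dz": 0.0005, "yaw": 0}, {"claw": 0.008, "dx": -0.001, "dy": 0, "dz": 0.0005, "yaw": 0}, {"claw": 0.008, "dx": 0, "dy": 0, "dz": 0, "yaw": 0}]}}

```text
clock: 22.65
position: [0.4505, -0.0493, 0.1597]
tcp_rot: [[0.999, -0.037, -0.008], [-0.037, -0.999, 0.002], [-0.008, -0.002, -1.0]]
contact_force: [-6.1, 1.2, -11.2]
finger_gap: 0.0113
finger_force: 19.6
```

{"name": "play_rows", "arguments": {"moves": [{"claw": 0.008, "dx": -0.002, "dy": 0, "dz": -0.0007, "yaw": 0}, {"claw": 0.008, "dx": -0.001, "dy": 0.0003, "dz": 0, "yaw": 0}, {"claw": 0.008, "dx": 0, "dy": 0, "dz": 0, "yaw": 0}]}}

```text
clock: 23.02
position: [0.4504, -0.0497, 0.16]
tcp_rot: [[0.999, -0.037, -0.002], [-0.037, -0.999, 0.001], [-0.002, -0.0, -1.0]]
contact_force: [-1.3, 0.3, -20.9]
finger_gap: 0.0114
finger_force: 19.5
```

{"name": "play_rows", "arguments": {"moves": [{"claw": 0.008, "dx": 0, "dy": 0.0004, "dz": -0.002, "yaw": 0}, {"claw": 0.008, "dx": 0, "dy": 0, "dz": 0, "yaw": 0}, {"claw": 0.008, "dx": 0, "dy": 0, "dz": 0, "yaw": 0}]}}

```text
clock: 23.4
position: [0.4505, -0.0497, 0.1597]
tcp_rot: [[0.999, -0.037, -0.001], [-0.037, -0.999, -0.001], [-0.001, 0.001, -1.0]]
contact_force: [-4.8, -0.2, -8.6]
finger_gap: 0.0113
finger_force: 20.6
```

```bash
python3 lens.py w6
```

```text
23.45 [ 0.45049734 -0.04969056  0.15970604] [-4.45526236  1.71262533 -8.15763881] [ 0.01680267  0.91806816 -0.00878222]
expected lens px [322.44761664 201.79274634] cassette px [321.64912356 178.73891708]
lens inner 499.2389221191406 -52.34829330444336 26.84962272644043 ((499.28424072265625, -52.30288314819336), (52.26906967163086, 52.35426330566406))
yellow [260  98  16  15 172] [267.4 105.3] [[ 0.5366 -0.0353  0.165 ]]
yellow [372 102  15  14 167] [379.3 108.7] [[ 0.5342 -0.0716  0.165 ]]
yellow [ 302  293   37   92 2703] [320.4 341. ] [[ 0.4492 -0.0492  0.165 ]]
yellow [546 366  23  20 207] [556.8 375.9] [[ 0.4279 -0.1471  0.165 ]]
```

Still centred within 0.4 mm, so I'll release slowly and retreat upward.

{"name": "play_rows", "arguments": {"moves": [{"claw": 0.013, "dx": 0, "dy": 0, "dz": -0.0008, "yaw": 0}, {"claw": 0.018, "dx": 0, "dy": 0, "dz": 0, "yaw": 0}, {"claw": 0.03, "dx": 0, "dy": 0, "dz": 0, "yaw": 0}, {"claw": 0.045, "dx": 0, "dy": 0, "dz": 0, "yaw": 0}, {"claw": 0.045, "dx": 0, "dy": 0, "dz": 0.01, "yaw": 0}, {"claw": 0.045, "dx": 0, "dy": 0, "dz": 0.04, "yaw": 0}, {"claw": 0.045, "dx": 0, "dy": 0, "dz": 0.04, "yaw": 0}, {"claw": 0.045, "dx": 0, "dy": 0, "dz": 0, "yaw": 0}]}}

```text
clock: 24.45
position: [0.4537, -0.05, 0.2522]
tcp_rot: [[0.999, -0.037, 0.008], [-0.037, -0.999, -0.002], [0.008, 0.001, -1.0]]
contact_force: [0.1, -1.2, -0.7]
finger_gap: 0.0455
finger_force: 0.0
```

```bash
python3 lens.py w7
```

```text
24.5 [ 0.4522796  -0.04971882  0.25033825] [-0.08644742 -0.05331378  0.5129931 ] [-0.01915717 -0.01258035 -0.01748544]
expected lens px [321.13570139 183.29876476] cassette px [320.79437366 171.92663528]
lens inner 499.03985595703125 -52.26976013183594 27.416067123413086 ((499.0062561035156, -52.26824188232422), (53.326656341552734, 53.46049499511719))
yellow [276 114  11  11  85] [280.8 119. ] [[ 0.5397 -0.0305  0.165 ]]
yellow [358 117  11  10  85] [363.2 121.5] [[ 0.5366 -0.0772  0.165 ]]
yellow [309 242  22  44 796] [319.6 264.2] [[ 0.4519 -0.0492  0.165 ]]
yellow [500 325  18  15 141] [508.4 331.3] [[ 0.3986 -0.1755  0.165 ]]
```

View pics/w7.png

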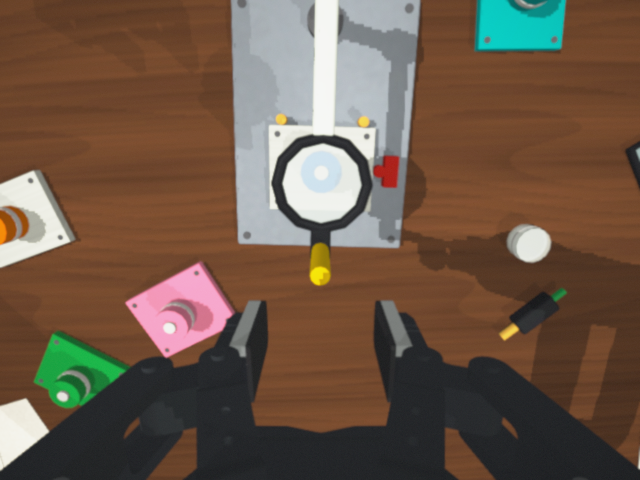

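The lens sits at (321,183) over the cassette, 0.3 mm off. The plate is still against the dowels at (281,119) and (363,121) and the stop, and the tool is clear.

```bash
python3 -c "
from workcell import close_job
print(close_job())"
```

```text
the job is handed in; nothing more can be done
None
```

I handed the job in at about 24.5 s, with the blue plate home against both dowels and the end stop, the lens within about 0.3 mm of the cassette's centre by the wrist camera, and the gripper clear of everything; `close_job` returned no verdict.

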